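Tip sorted puzzle pieces into the next basket and move the tag

TASK

Pour the wooden puzzle pieces from the white tumbler into the empty blue basket, so that all eight end up in it, and stand the tumbler upright back on its cork coaster. Then take the white hanging tag off the filled basket and hook it over the rim of the basket you have just poured into, in the middle of the side that faces away from the robot, with its long card hanging on the outside. Leave the mug and the spectacle case where they are.

Things in the scene. Friction and masses are not known exactly. Their poses are not given: they have to be found in the camera images.
- tumbler: white tumbler without handle, 100 mm high, outside diameter 52 mm at the foot growing evenly to 68 mm at the rim, wall 3 mm, floor 5 mm; holds the eight pieces, about 80 mm deep at most, and stands on the coaster at the start. Origin: centre of its underside, z up along its axis. 160 g
- coaster: round cork coaster, 100 mm across, 5 mm thick, fixed to the table. Origin: centre of its underside, on the table
- basket_empty: the empty one of two equal small blue open baskets, fixed to the table: outside 150 mm along its x by 180 mm along its y, 75 mm high, vertical walls and floor 5 mm thick. Its +x side faces away from the robot (give or take its yaw) and has a smooth panel without holes in its middle. Origin: centre of its underside, z up
- basket_filled: the other blue basket, same size and axes, already filled about 30 mm deep with puzzle pieces that stay in it; the tag hangs on its +x wall at the start. Fixed. Origin: centre of its underside
- empty_rim (a point): middle of the rim top of the empty basket's +x wall (the wall facing away from the robot), at half the wall's thickness, 75 mm above the table; axes as the basket's
- tag: white rigid tag, 70 mm wide (y): upside-down U channel, 13 mm wide inside, that straddles a basket wall; card 60 mm long, 4 mm thick hangs on its +x side, a 30 mm lip on its -x side; on the 6 mm bridge an upright grip tab 10 mm thick (x), 40 mm wide (y), z 6 to 41 mm. Origin: middle of the channel's ceiling, which rests on the rim; z up. 50 g
- tag_card (a point): centre of the tag's hanging card, 8.5 mm along the tag's +x and 30 mm below its origin
- mug: blue mug, 80 mm across, 92 mm high, bystander. Origin: centre of its underside
- case: grey spectacle case, 60 x 155 x 35 mm, bystander. Origin: centre of its underside
- piece0: one of eight equal chunky wooden puzzle pieces: a 19 x 19 mm square 13 mm thick (thickness along its y) with a round tab reaching 16 mm from the centre along its x; 12 g, all in the tumbler at the start. Origin: centre of the square block
- piece1: puzzle piece like piece0
- piece2: puzzle piece like piece0
- piece3: puzzle piece like piece0
- piece4: puzzle piece like piece0
- piece5: puzzle piece like piece0
- piece6: puzzle piece like piece0
- piece7: puzzle piece like piece0
Mind the look-alikes: they are no part of the job. Of the things like the tag, leave any that is green, red or turquoise; of the rest the larger one is meant.

How it is judged:
By the outcome, as a careful person would: the job done as asked, in the order asked, and still so for the second after the job is handed in, with the robot touching nothing.
It also fails if it takes over 70 s, if anything falls off the work surface, if the arm or the gripper's body presses on something with over 40 N, if the wrist force passes 120 N, or if a joint passes its speed limit or range.

ROBOT

A 7-joint arm with a two-finger parallel gripper is mounted at the origin on the work surface. World frame = base frame: x ahead of the robot, y to its left, z up, the work surface at z = 0. Lengths are in m, angles in rad, forces in N, time in s.
With the tool pointing down it reaches from about 0.4 to 0.9 m from the base axis. Payload 5.5 kg.
Tool frame: the origin (TCP) lies midway between the tips of the shut fingers; the grasp point (between the pads) lies 19 mm behind it (manip.grip_depth is the distance from the TCP to the grasp point, in m); z points along the fingers, y is the line along which they close (so a half turn about z gives the same grasp; the last joint's range is limited). The gripper opens to 92 mm and grips with 3 to 60 N. Pads are 19 mm wide; open, the fingers measure 130 mm over their backs; the gripper's body (75 mm by 190 mm) begins 47 mm behind the grasp point.
Start: joints at [-1.063, 0.501, -0.427, 1.55, 0.221, 1.138, -0.21], TCP at [0.157, 0.631, 0.227] pointing down, gripper open.
Joint ranges: [-2.88, 2.88], [-0.31, 2.03], [-1.54, 1.56], [0.2, 2.42], [-1.41, 4.55], [0.19, 2.02], [-2.57, 2.57]. Speed limits (rad/s): [2.57, 2.57, 3.14, 3.14, 3.14, 3.14, 3.14].

INTERFACE

Orientations are given as a unit quaternion [x, y, z, w].
In Python, from bench import manip, effector, viewer gives the robot as it stands. Calls block until the motion is done:
- manip.move_pose(position, orientation): joint-space move of the TCP to a pose.
- manip.servo_line(position, ori=None, vel=0.15): straight line of the TCP; ori=None keeps the orientation; vel is the mean speed in m/s.
- manip.movej(angles): joint-space move.
- effector.open_jaws() and effector.close(f_grip=None): open the fingers fully, or close them until they stop; f_grip is the grip in N (None keeps the last).
- manip.sleep(seconds).
- manip.solve_ik(position, orientation): joint angles nearest the present ones, or None.
- viewer.get_image(name): name is "side" or "top"; returns the picture (384x512x3 uint8, red, green, blue); there is no depth.
- viewer.get_calibration(name): a dict with "vfov" (degrees; the focal length in pixels is half the picture's height over the tangent of half this angle, whatever the lens; pixels are square), "cx", "cy" (the principal point, pixels), "eye" and "attitude" of the camera in the world. Camera axes: x right, y down, z forward; pixel columns grow to the right and rows downward; lengths in m; the calibration is good to about 2 mm. A picture is of the moment at which its call begins. get_calibration takes no time and is no camera call.
A pose or a line that the arm cannot do raises manip.PlanningError and nothing moves.
- manip.hand_in(): hands the job in; it is judged then, once.
Readings, each from a call of its own:
- manip.current_clock(): time.
- manip.current_q(): joint angles.
- manip.current_joint_velocities(): joint speeds.
- manip.current_tau(): joint torques, N m.
- manip.current_tool_pos(): TCP position.
- manip.current_tcp_rot(): TCP orientation.
- manip.current_force(): force on the tool from outside, world axes, zero at the start.
- manip.current_wrist_torque(): the same for the moment, N m.
- manip.current_finger_gap(): finger opening in m.
- manip.current_gripper_force(): force on a finger pad.
Only numpy, scipy, OpenCV 4.12 (cv2) and the standard library are available. Lean on these libraries where they do the work, as an engineer would, in place of code of your own. Each camera call takes 0.05 s, during which the arm holds its last target. There are 200 camera calls.

## Working session

There is one attempt and no reset: what is moved stays moved. The work goes in short steps, each a Python script; the robot and the scene stay as the last script left them, time stands still between calls to the robot, and variables do not carry over. Pictures are saved under pics/ and viewed, at most 10 in all, crops included, and the job is handed in when it is done.

```bash
mkdir -p pics; ls; python3 - <<'E'
from bench import manip, effector, viewer
import cv2
for n in("top","side"):
    im=viewer.get_image(n); cv2.imwrite(f"pics/{n}0.png",cv2.resize(im[:,:,::-1],(800,600),interpolation=cv2.INTER_CUBIC)); cv2.imwrite(f"pics/{n}0raw.png",im[:,:,::-1])
    print(n,viewer.get_calibration(n))
print(manip.current_clock(),manip.current_tcp_rot(),manip.grip_depth)
E
```

```text
pics
top {'vfov': 50.42140316010555, 'cx': 255.3963696370932, 'cy': 193.7395484713331, 'eye': array([0.32496365, 0.00280083, 1.2283987 ]), 'attitude': array([-0.69507021,  0.71400039, -0.05955722,  0.05944568])}
side {'vfov': 52.72719241070019, 'cx': 263.0273216343871, 'cy': 197.15725405873607, 'eye': array([0.34839284, 0.5805274 , 0.75764288]), 'attitude': array([-0.13917572,  0.92142752, -0.3590374 ,  0.05189971])}
0.1 [ 1.22117964e-01  9.92515195e-01 -8.79862324e-04 -1.30209589e-04] 0.0188
```

View pics/top0.png

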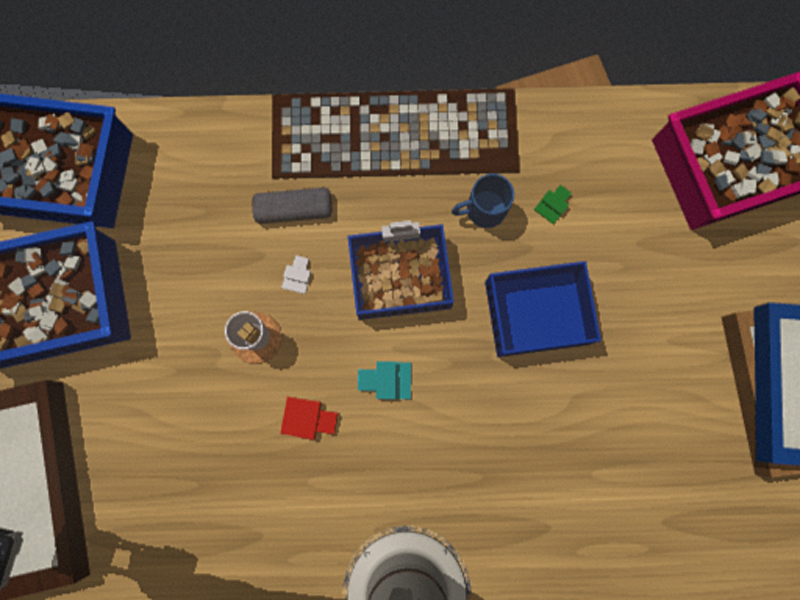

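View pics/side0.png

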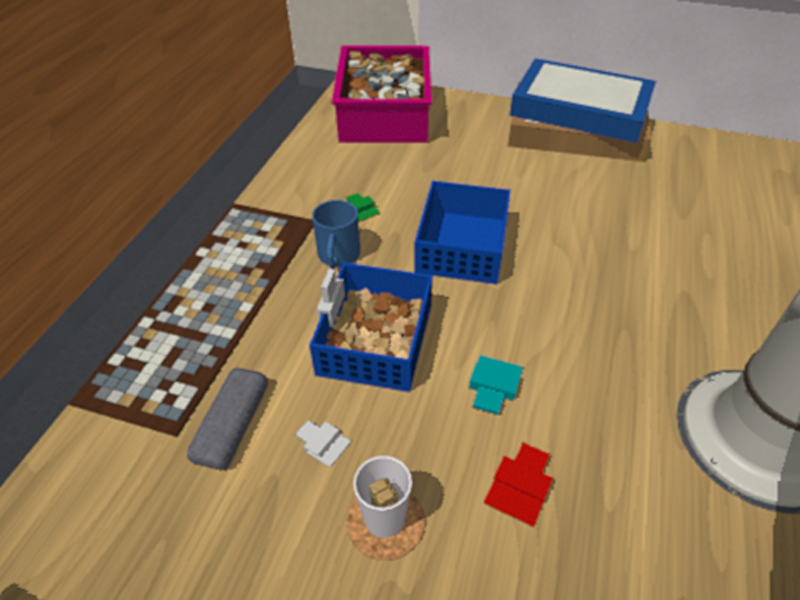

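```bash
cat > vis.py <<'E'
import numpy as np, cv2
from scipy.optimize import minimize
from scipy.spatial.transform import Rotation as R
from bench import viewer
def cal(n):
    c=viewer.get_calibration(n); f=192/np.tan(np.radians(c['vfov'])/2)
    return f,c['cx'],c['cy'],np.array(c['eye']),R.from_quat(c['attitude']).as_matrix()
C={n:cal(n) for n in("top","side")}
def proj(n,P):
    f,cx,cy,e,A=C[n]; p=(np.asarray(P)-e)@A
    return np.c_[f*p[:,0]/p[:,2]+cx,f*p[:,1]/p[:,2]+cy]
def ray(n,u,v,z):
    f,cx,cy,e,A=C[n]; d=A@np.array([(u-cx)/f,(v-cy)/f,1]); return e+d*(z-e[2])/d[2]
def hullmask(pts,s=4):
    m=np.zeros((384*s,512*s),np.uint8); h=cv2.convexHull(((pts+.5)*s).astype(np.float32)).astype(np.int32)
    cv2.fillConvexPoly(m,h,1); return m>0
def comp(mask,roi):
    m=np.zeros_like(mask,np.uint8); x0,y0,x1,y1=roi; m[y0:y1,x0:x1]=mask[y0:y1,x0:x1]
    n,l,st,_=cv2.connectedComponentsWithStats(m); k=1+np.argmax(st[1:,4])
    v,u=np.nonzero(l==k)
    u=u.astype(float);v=v.astype(float)
    pts=np.concatenate([np.c_[u+a,v+b] for a in(-.5,.5) for b in(-.5,.5)])
    return pts
def fit(model,obs,x0,step):
    ms={n:hullmask(p) for n,p in obs.items()}
    def cost(x):
        t=0
        for n,m in ms.items():
            h=hullmask(proj(n,model(x))); t+=1-(h&m).sum()/(h|m).sum()
        return t
    S=np.vstack([x0]+[np.array(x0)+np.eye(len(x0))[i]*step[i] for i in range(len(x0))])
    r=minimize(cost,x0,method='Nelder-Mead',options=dict(initial_simplex=S,maxfev=150,xatol=1e-4,fatol=1e-4))
    return r.x,r.fun
def pl(x,pts):
    c,s=np.cos(x[2]),np.sin(x[2]); p=np.array(pts,float)
    return np.c_[x[0]+c*p[:,0]-s*p[:,1],x[1]+s*p[:,0]+c*p[:,1],p[:,2]]
BOX=[(a*.075,b*.09,z) for a in(-1,1) for b in(-1,1) for z in(0,.075)]
th=np.linspace(0,2*np.pi,48)
CUP=np.vstack([np.c_[r*np.cos(th),r*np.sin(th),th*0+z] for r,z in((.026,0),(.034,.1))])
TAG=[(a,b*.035,z) for a,z in((-.0105,-.03),(-.0105,.006),(.0105,.006),(.0105,-.06)) for b in(-1,1)]+[(a,b*.02,.041) for a in(-.005,.005) for b in(-1,1)]
TAG=np.array(TAG)
E
cat > m.py <<'E'
from vis import *
im={n:cv2.imread(f"pics/{n}0raw.png") for n in C}
hsv={n:cv2.cvtColor(i,cv2.COLOR_BGR2HSV) for n,i in im.items()}
blue={n:((abs(h[...,0].astype(int)-115)<12)&(h[...,1]>150)&(h[...,2]>25)).astype(np.uint8) for n,h in hsv.items()}
white={n:((h[...,1]<50)&(h[...,2]>60)).astype(np.uint8) for n,h in hsv.items()}
s=1/1.5625
sc=lambda r:[int(v*s) for v in r]
g=ray("top",543*s,308*s,.05); print("guess",g)
obs={"top":comp(blue["top"],sc((475,245,615,370))),"side":comp(blue["side"],sc((405,170,520,290)))}
for o in (obs,{"top":obs["top"]},{"side":obs["side"]}): print("empty",fit(lambda x:pl(x,BOX),o,[g[0],g[1],.1],[.01,.01,.1]))
g=ray("top",401*s,271*s,.05)
obs={"top":comp(blue["top"],sc((340,215,465,330))),"side":comp(blue["side"],sc((300,255,440,400)))}
for o in (obs,{"top":obs["top"]},{"side":obs["side"]}): print("filled",fit(lambda x:pl(x,BOX),o,[g[0],g[1],.1],[.01,.01,.1]))
g=ray("top",246*s,331*s,.105)
obs={"top":comp(white["top"],sc((215,300,300,375))),"side":comp(white["side"],sc((340,450,425,545)))}
for o in (obs,{"top":obs["top"]},{"side":obs["side"]}): print("cup",fit(lambda x:pl([x[0],x[1],0],CUP)+[0,0,.005],o,[g[0],g[1]],[.01,.01]))
g=ray("top",401*s,232*s,.1)
obs={"top":comp(white["top"],sc((370,210,430,250))),"side":comp(white["side"],sc((312,260,350,335)))}
for o in (obs,{"top":obs["top"]},{"side":obs["side"]}): print("tag",fit(lambda x:pl(x,TAG)+[0,0,.075],o,[g[0],g[1],.1],[.01,.01,.1]))
E
python3 m.py
```

```text
guess [ 0.50808141 -0.26921848  0.05      ]
empty (array([ 0.50710618, -0.26705602,  0.10962589]), np.float64(0.15860824994014477))
empty (array([ 0.50764183, -0.26921504,  0.10369258]), np.float64(0.035629701866815244))
empty (array([ 0.50513403, -0.26032494,  0.09836728]), np.float64(0.10388012041179506))
filled (array([ 0.58512921, -0.00536936,  0.1006443 ]), np.float64(0.6252954788211794))
filled (array([ 0.58609246, -0.01090371,  0.19701646]), np.float64(0.5256176421820593))
filled (array([ 0.58478665, -0.00418551,  0.09914842]), np.float64(0.09818732825981247))
cup (array([0.47443952, 0.2776967 ]), np.float64(0.07320096418234012))
cup (array([0.47548035, 0.27878682]), np.float64(0.023448576725924264))
cup (array([0.47400638, 0.27758514]), np.float64(0.029226157608266967))
tag (array([ 0.65761609, -0.00714221,  0.08614342]), np.float64(0.25571143230199955))
tag (array([ 0.6581505 , -0.00675445,  0.09734326]), np.float64(0.08440256615878106))
tag (array([ 0.65804371, -0.00934112,  0.07851131]), np.float64(0.1573535985695127))
```

```bash
cat > h.py <<'E'
import numpy as np
from scipy.spatial.transform import Rotation as R
from bench import manip, effector, viewer
GD=manip.grip_depth
def ori(az,p,roll=0,flip=0):
    """tool z at azimuth az, pitched p below horizontal, then rolled about tool z (deg)"""
    a,p=np.radians([az,p]); z=np.array([np.cos(p)*np.cos(a),np.cos(p)*np.sin(a),-np.sin(p)])
    y=np.array([-np.sin(a),np.cos(a),0])*(-1 if flip else 1); x=np.cross(y,z)
    return R.from_matrix(np.c_[x,y,z])*R.from_euler('z',roll,degrees=True)
def tcp(g,r): return np.array(g)+r.apply([0,0,GD])
def ik(g,r): return manip.solve_ik(tcp(g,r),r.as_quat())
E
python3 - <<'E'
from h import *
np.set_printoptions(precision=2,suppress=True)
cup=[.4748,.278,.063]
for p in (0,15,30,45):
  for az in (0,15,30,45,60,80):
    for fl in (0,1):
      q=ik(cup,ori(az,p,0,fl)); q1=ik(np.array(cup)-ori(az,p).apply([0,0,.1]),ori(az,p,0,fl)) if q is not None else None
      if q is not None: print(p,az,fl,q,q1 is not None)
print("pour")
for p in (0,15,30):
  for az in (-60,-30,-15,0):
    for fl in (0,1):
      o=[roll for roll in (-150,-130,-90,-45,0,45,90,130,150) if ik([.5,-.26,.2],ori(az,p,roll,fl)) is not None]
      if o: print(p,az,fl,o)
E
```

```text
0 0 0 [-1.24  1.26  0.02  2.26  1.89  1.68 -1.94] True
0 0 1 [-2.05  1.62  0.66  2.28  1.59  0.75  0.97] True
0 15 0 [-1.37  1.41  0.23  2.38  2.1   1.7  -2.24] False
0 15 1 [-2.11  1.84  0.65  2.39  1.95  0.89  0.43] False
0 30 0 [ 0.3   1.65 -0.59  2.4   3.87  1.82 -0.54] False
0 30 1 [ 0.16  1.58 -0.52  2.4   3.77  1.94  2.46] False
0 45 0 [ 0.41  1.48 -0.47  2.36  4.1   1.51 -0.76] False
0 45 1 [ 0.03  1.37 -0.21  2.37  3.94  1.86  2.13] False
0 60 0 [-0.04  1.27  0.02  2.27  4.2   1.79 -1.24] True
0 60 1 [-0.04  1.27  0.02  2.27  4.2   1.79  1.9 ] True
0 80 0 [ 0.73  1.39 -0.65  2.04 -1.22  0.9  -1.59] True
0 80 1 [ 0.79  1.44 -0.72  2.04 -1.15  0.82  1.5 ] True
15 0 0 [-0.73  1.1  -0.43  2.36  2.15  1.77 -1.58] False
15 0 1 [-1.66  1.15  0.45  2.39  1.95  0.99  1.09] False
15 60 0 [ 1.11  1.71 -1.06  2.36  3.51  0.29  0.02] False
15 60 1 [-0.53  1.16  0.45  2.39  3.93  1.85  1.52] False
15 80 0 [ 0.66  1.15 -0.65  2.14 -1.37  0.72 -1.63] True
15 80 1 [ 0.76  1.23 -0.77  2.14 -1.25  0.59  1.44] True
30 0 0 [-0.91  0.79 -0.18  2.42  2.09  1.19 -1.55] False
30 0 1 [-1.1   0.78  0.
[... 182 characters left out ...]
 -1.25  0.35 -1.89] True
30 80 1 [ 0.82  1.17 -0.99  2.19 -0.88  0.21  0.94] True
45 0 0 [-1.12  0.59  0.19  2.39  2.06  0.61 -1.43] False
45 0 1 [-1.16  0.59  0.23  2.39  2.07  0.59  1.69] False
45 60 0 [ 0.81  1.25 -1.31  2.36  2.18  0.52  0.65] False
45 60 1 [ 0.81  1.25 -1.31  2.36  2.18  0.52 -2.49] False
45 80 0 [ 0.78  1.1  -1.16  2.19  0.91  0.23  2.12] True
45 80 1 [ 0.49  0.78 -0.75  2.2  -1.15  0.28  0.89] True
pour
0 -60 0 [-150, -130, -90, -45, 0, 45, 90, 130, 150]
0 -60 1 [-150, -130, -90, -45, 0, 45, 90, 130, 150]
0 0 0 [-150, -130]
0 0 1 [45]
15 -60 0 [-150, -90, 150]
15 -60 1 [90]
30 -60 0 [-150, -130, -90, -45, 0, 45, 90, 150]
30 -60 1 [-150, -130, -90, 0, 45, 90, 130, 150]
```

```bash
python3 - <<'E'
from h import *
np.set_printoptions(precision=2,suppress=True)
lo=np.array([-2.88,-.31,-1.54,.2,-1.41,.19,-2.57]);hi=np.array([2.88,2.03,1.56,2.42,4.55,2.02,2.57])
cup=np.array([.4748,.278,.063])
for p in (10,20,30,40):
  for az in (-70,-50,-30,-15,80,90,100,115,130):
    for fl in (0,1):
      r=ori(az,p,0,fl); q=ik(cup,r)
      if q is None: continue
      q=np.array(q); a=[ik(cup-r.apply([0,0,d]),r) is not None for d in(.05,.1,.13)]
      m=np.minimum(q-lo,hi-q)[:6].min()
      if m>.08: print(p,az,fl,q,a,round(m,2))
E
```

```text
10 -70 0 [-1.2   1.2   0.19  1.46  0.72  1.64 -1.11] [True, True, True] 0.38
10 -50 0 [-1.31  1.12  0.17  1.73  0.96  1.43 -1.23] [True, True, True] 0.59
10 -30 0 [-1.4   1.08  0.18  2.    1.27  1.27 -1.46] [True, True, True] 0.42
10 -30 1 [-0.8   1.16 -0.5   1.98  1.62  1.85  1.64] [True, True, True] 0.17
10 -15 0 [-1.4   1.08  0.14  2.19  1.59  1.27 -1.69] [True, True, True] 0.23
10 -15 1 [-0.88  1.12 -0.38  2.17  1.8   1.76  1.54] [True, True, True] 0.25
10 80 0 [ 0.68  1.23 -0.65  2.11 -1.33  0.78 -1.61] [True, True, True] 0.08
10 80 1 [ 0.75  1.28 -0.71  2.11 -1.26  0.71  1.49] [True, True, True] 0.15
10 90 0 [ 0.45  1.13 -0.43  1.99 -1.23  1.05 -1.75] [True, True, True] 0.18
10 90 1 [ 0.63  1.22 -0.63  1.98 -1.05  0.87  1.28] [True, True, True] 0.36
10 100 0 [ 0.04  1.08  0.01  1.87 -1.32  1.45 -1.76] [True, True, True] 0.09
10 100 1 [ 0.63  1.27 -0.71  1.85 -0.74  0.94  1.02] [True, True, True] 0.57
10 115 1 [ 0.4   1.22 -0.53  1.65 -0.71  1.25  0.99] [True, True, True] 0.7
10 130 1 [ 0.26  1.26 -0.49  1.45 -0.57  1.48  0.92] [True, True, True] 0.54
20 -70 0 [-1.17  1.09  0.17
[... 2724 characters left out ...]
True] 0.32
40 -15 0 [-1.16  0.67  0.1   2.27  1.61  0.78 -1.31] [True, True, True] 0.15
40 -15 1 [-0.59  0.75 -0.55  2.25  1.73  1.18  1.91] [True, True, True] 0.17
40 80 1 [ 0.55  0.85 -0.76  2.2  -1.28  0.33  1.1 ] [True, True, True] 0.13
40 90 1 [ 0.49  0.85 -0.7   2.1  -0.89  0.48  0.82] [True, True, True] 0.29
40 100 1 [ 0.34  0.82 -0.53  2.   -0.82  0.7   0.83] [True, True, True] 0.42
40 115 0 [-0.62  0.95  0.68  1.86 -1.31  1.5  -1.88] [True, True, True] 0.1
40 115 1 [ 0.23  0.86 -0.45  1.83 -0.63  0.92  0.8 ] [True, True, True] 0.59
40 130 0 [-0.76  1.13  0.9   1.7  -1.3   1.77 -1.77] [True, True, True] 0.11
40 130 1 [ 0.14  0.91 -0.41  1.67 -0.47  1.12  0.81] [True, True, True] 0.75
```

```bash
python3 - <<'E'
from h import *
np.set_printoptions(precision=3,suppress=True)
cup=np.array([.4748,.278,.063]); r=ori(-30,20)
d=r.apply([0,0,1])
manip.move_pose(tcp(cup-.14*d+[0,0,.06],r),r.as_quat()); print(manip.current_q())
manip.servo_line(tcp(cup-.12*d,r))
manip.servo_line(tcp(cup,r),vel=.12); print(manip.current_force())
effector.close(f_grip=22); print(manip.current_finger_gap(),manip.current_gripper_force())
print(manip.current_force(),manip.current_tool_pos()-tcp(cup,r))
manip.servo_line(tcp(cup+[0,0,.15],r)); print(manip.current_force(),manip.current_finger_gap(),manip.current_q(),manip.current_clock())
for az in(-110,-88,-70):
  for roll in (-150,-130,-90,-45,0,45,90,130,150):
    q=ik([.507,-.267,.22],ori(az,20,roll)); print(az,roll,None if q is None else np.array(q))
import cv2
cv2.imwrite("pics/side1.png",cv2.resize(viewer.get_image("side")[:,:,::-1],(800,600)))
E
```

```text
[-1.478  0.724  0.014  2.033  1.053  1.387 -1.212]
[-0.448 -0.614  0.413]
0.06208530363455949 21.880392411221692
[-1.336 -1.176  1.625] [-0. -0.  0.]
[ 0.284 -0.506 -2.163] 0.06194216878286577 [-1.336  0.616  0.149  2.12   1.236  1.241 -1.125] 4.9583
-110 -150 [-0.484  0.816  0.521  1.786  0.758  1.294  1.783]
-110 -130 [-0.439  0.798  0.458  1.785  0.794  1.323  1.406]
-110 -90 [-0.446  0.801  0.467  1.785  0.789  1.319  0.712]
-110 -45 [-0.467  0.809  0.498  1.786  0.772  1.305 -0.06 ]
-110 0 [-0.492  0.819  0.532  1.787  0.752  1.289 -0.83 ]
-110 45 [-0.52   0.833  0.574  1.788  0.726  1.269 -1.595]
-110 90 [-0.579  0.865  0.662  1.79   0.668  1.229 -2.334]
-110 130 [-0.866  1.219  1.198  1.798  0.12   1.028 -2.564]
-110 150 [ 0.364  0.855 -0.647  1.754  1.278  1.884  2.512]
-88 -150 [-0.544  0.667  0.461  2.086  1.143  1.076  1.593]
-88 -130 [-0.546  0.668  0.464  2.086  1.142  1.075  1.245]
-88 -90 [-0.548  0.668  0.466  2.086  1.14   1.074  0.547]
-88 -45 [-0.566  0.675  0.49   2.087  1.131  1.06  -0.232]
-88 0 [-0.599  0.687  0.532  2.088  1.112  1.036 -1.006]
-88 45 [-0.649  0.708  0.597  2.09   1.081  0.998 -1.771]
-88 90 [-0.691  0.729  0.652  2.091  1.052  0.964 -2.537]
-88 130 [-1.071  1.23   1.283  2.1    0.164  0.552 -2.491]
-88 150 [ 0.358  0.72  -0.647  2.055  1.494  1.675  2.52 ]
-70 -150 [-0.392  0.536  0.265  2.315  1.601  1.055  1.365]
-70 -130 [-0.548  0.568  0.447  2.32   1.575  0.959  1.007]
-70 -90 [-0.588  0.58   0.494  2.321  1.568  0.932  0.306]
-70 -45 [-0.652  0.602  0.571  2.323  1.555  0.886 -0.482]
-70 0 [-0.687  0.617  0.614  2.324  1.548  0.859 -1.269]
-70 45 [-0.631  0.594  0.545  2.322  1.56   0.902 -2.052]
-70 90 [-1.189  1.452  1.448  2.334 -1.152  0.196 -0.439]
-70 130 [-1.189  1.452  1.448  2.334 -1.152  0.196 -1.137]
-70 150 [-0.742  0.643  0.681  2.326  1.535  0.814  2.394]
```

View pics/side1.png

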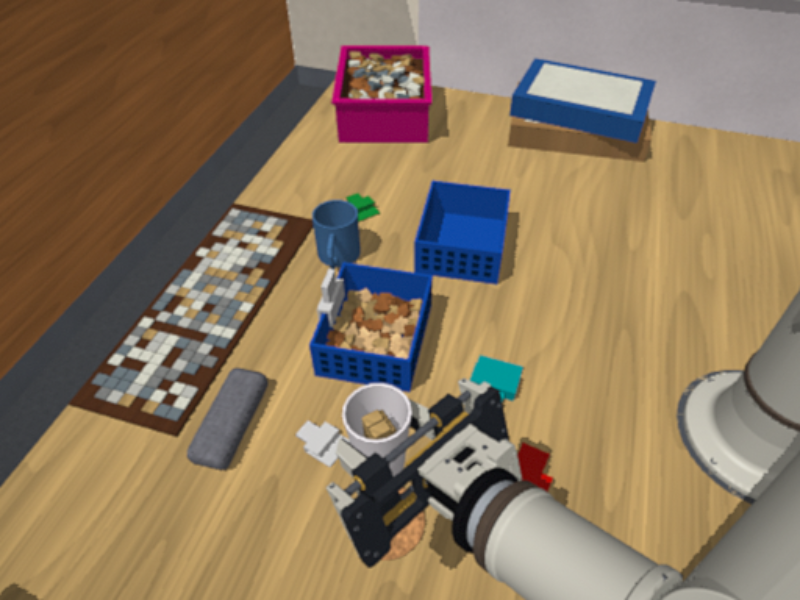

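```bash
python3 - <<'E'
from h import *
import cv2
np.set_printoptions(precision=3,suppress=True)
g=np.array([.465,-.285,.22]); P=lambda g,roll:(tcp(g,ori(-88,20,roll)),ori(-88,20,roll).as_quat())
manip.move_pose(*P(g,0)); g[2]=.19; print(manip.current_clock(),manip.current_finger_gap())
for roll in (-45,-75,-90,-100,-110,-120,-135,-150):
    manip.move_pose(*P(g,roll)); manip.sleep(.15); print(roll,manip.current_clock(),manip.current_force())
manip.sleep(.4)
for n in("top","side"): 
    im=viewer.get_image(n)[:,:,::-1]; cv2.imwrite(f"pics/{n}2raw.png",im)
a=cv2.imread("pics/top2raw.png")[110:270,250:450]; b=cv2.imread("pics/side2raw.png")[60:220,200:400]
cv2.imwrite("pics/c2.png",np.hstack([cv2.resize(a,(400,320)),cv2.resize(b,(400,320))])); print(manip.current_finger_gap(),manip.current_clock())
E
```

```text
7.0333 0.06185444697287942
-45 7.8917 [ 0.376  0.69  -1.942]
-75 8.6 [ 0.702  1.019 -2.688]
-90 9.1083 [-1.103  0.001 -1.725]
-100 9.5417 [ 0.009 -0.137 -2.991]
-110 9.975 [-0.242 -0.712 -1.866]
-120 10.4083 [-0.004  0.579 -2.794]
-135 10.9167 [-0.227  0.701 -1.343]
-150 11.425 [-0.104 -0.506 -1.943]
0.0621702510905196 11.925
```

View pics/c2.png

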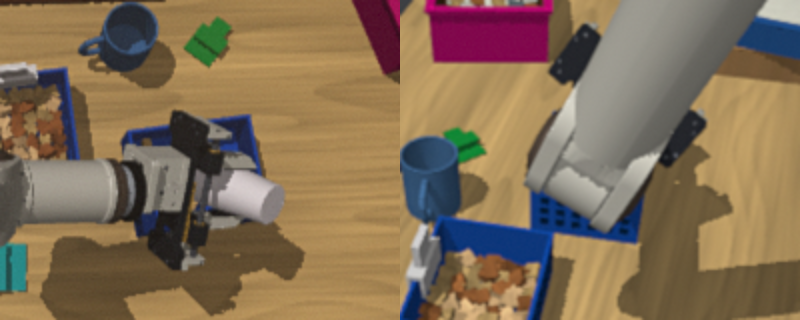

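```bash
python3 - <<'E'
from h import *
import cv2
g=np.array([.465,-.285,.19]); P=lambda g,roll:(tcp(g,ori(-88,20,roll)),ori(-88,20,roll).as_quat())
for roll in (-175,-155,-175,-155,-175):
    manip.move_pose(*P(g,roll))
manip.sleep(.3); f=[]
for i in range(10): manip.sleep(.02); f.append(manip.current_force()[2])
print(np.mean(f))
g[2]=.24; manip.move_pose(*P(g,-90)); manip.move_pose(*P(g,0))
r=ori(-30,20); cup=np.array([.4748,.278,.063]); manip.move_pose(tcp(cup+[0,0,.1],r),r.as_quat())
manip.sleep(.2); f=[]
for i in range(10): manip.sleep(.02); f.append(manip.current_force()[2])
print(np.mean(f),manip.current_clock(),manip.current_finger_gap())
for n in("top","side"): 
    im=viewer.get_image(n)[:,:,::-1]; cv2.imwrite(f"pics/{n}3raw.png",im)
a=cv2.imread("pics/top3raw.png")[150:240,300:400]; b=cv2.imread("pics/side3raw.png")[100:190,250:350]
c=cv2.imread("pics/side3raw.png")[230:380,180:330]
cv2.imwrite("pics/c3.png",np.hstack([cv2.resize(x,(266,400),interpolation=2) if 0 else cv2.resize(x,(266,240),interpolation=2) for x in(a,b,c)]))
E
```

```text
-1.4185475627803454
-1.1902791843690916 19.6083 0.062046535249982326
```

View pics/c3.png

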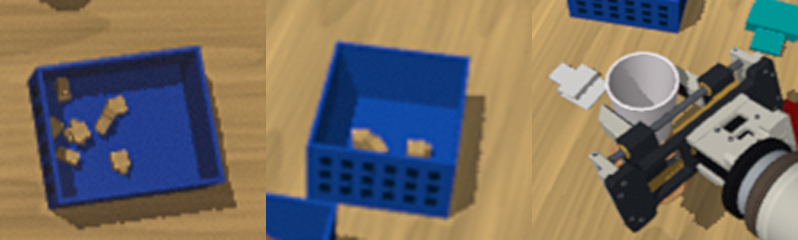

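```bash
python3 - <<'E'
import cv2,numpy as np
t=cv2.imread("pics/top3raw.png"); a=t[155:235,305:390]; b=t[175:255,115:200]
g=lambda x:np.clip(cv2.resize(x,(400,376),interpolation=2).astype(float)*1.5,0,255).astype(np.uint8)
cv2.imwrite("pics/c4.png",np.hstack([g(a),g(b)]))
E
```

```text
(no output)
```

View pics/c4.png

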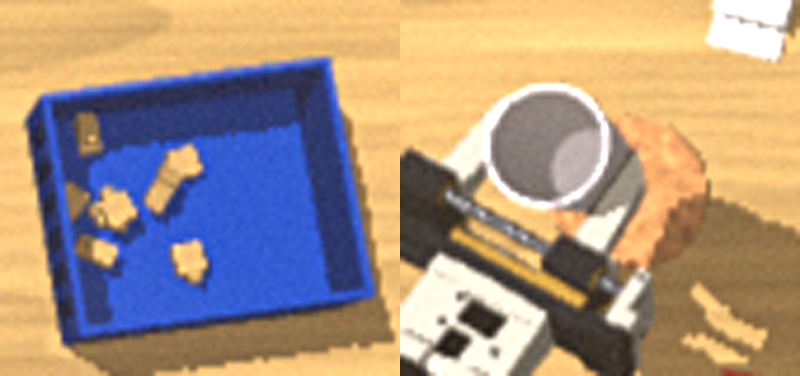

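```bash
python3 - <<'E'
from h import *
r=ori(-30,20); cup=np.array([.4748,.278,.063]); d=r.apply([0,0,1])
manip.servo_line(tcp(cup+[0,0,.012],r)); manip.servo_line(tcp(cup+[0,0,.0005],r),vel=.04)
print(manip.current_force()); effector.open_jaws(); manip.sleep(.2)
manip.servo_line(tcp(cup-.12*d,r),vel=.12)
manip.servo_line(tcp(cup-.14*d+[0,0,.15],r),vel=.25)
import cv2
for n in("top","side"): cv2.imwrite(f"pics/{n}0raw.png".replace("0raw","5raw"),viewer.get_image(n)[:,:,::-1])
print(manip.current_clock())
E
sed -e 's/0raw/5raw/' m.py | python3 - | grep -E "cup|tag"
python3 - <<'E'
import cv2,numpy as np
a=cv2.imread("pics/top0raw.png").astype(int);b=cv2.imread("pics/top5raw.png").astype(int)
m=(abs(a-b).max(2)>45).astype(np.uint8); n,l,s,c=cv2.connectedComponentsWithStats(m)
print([(s[i].tolist()) for i in range(1,n) if s[i,4]>6])
E
python3 - <<'E'
import cv2,numpy as np
t=cv2.imread("pics/top5raw.png")[90:260,120:400]; s=cv2.imread("pics/side5raw.png")[100:380,150:400]
cv2.imwrite("pics/c5.png",np.hstack([cv2.resize(t,(420,400)),cv2.resize(s,(370,400))]))
E
```

```text
[ 0.257262   -0.32473159 -1.7770792 ]
23.8083
cup (array([0.47516066, 0.2783024 ]), np.float64(0.0992665609252894))
cup (array([0.47653169, 0.27872584]), np.float64(0.0295372497538563))
cup (array([0.47392687, 0.27754853]), np.float64(0.030109560967919946))
tag (array([ 0.65730904, -0.00714877,  0.07191308]), np.float64(0.27980090812263825))
tag (array([ 0.6580623 , -0.0068355 ,  0.09776277]), np.float64(0.11424160555769969))
tag (array([ 0.65804371, -0.00934112,  0.07851131]), np.float64(0.16222222222222227))
[[322, 179, 5, 11, 39], [336, 186, 12, 16, 115], [319, 194, 17, 13, 114], [321, 205, 10, 9, 50], [152, 207, 15, 14, 108], [341, 206, 9, 11, 66], [0, 234, 136, 150, 7088], [136, 265, 85, 119, 3708], [29, 381, 9, 3, 17]]
```

View pics/c5.png

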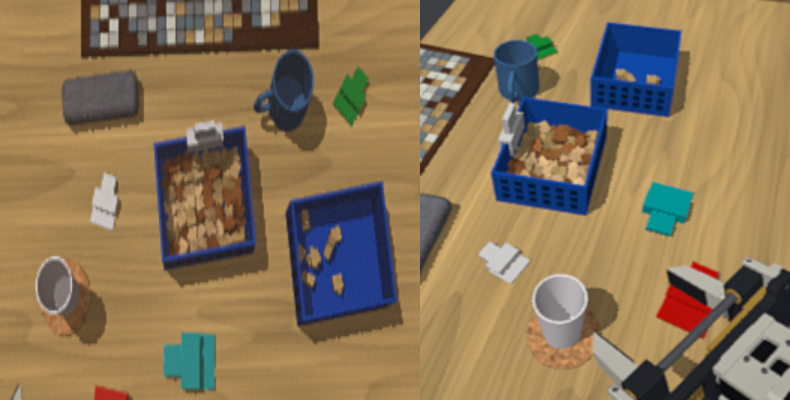

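```bash
cat > o.py <<'E'
from vis import *
im=cv2.imread("pics/side5raw.png"); tp=cv2.imread("pics/top5raw.png")
def ov(img,n,poses,crop):
    k=6; x0,y0,x1,y1=crop; o=cv2.resize(img[y0:y1,x0:x1],None,fx=k,fy=k,interpolation=cv2.INTER_CUBIC)
    for x,col in poses:
        P=pl(x,[(a*.075,b*.09,z) for z in(.075,0) for a,b in((-1,-1),(-1,1),(1,1),(1,-1))]); p=((proj(n,P)+.5-[x0,y0])*k).astype(int)
        cv2.polylines(o,[p[:4]],1,col,1); cv2.polylines(o,[p[4:]],1,col,1)
    return o
e=[((.5076,-.2692,.1037),(0,255,255))]; f=[((.5849,-.0042,.099),(0,255,255))]
A=ov(im,"side",e,(262,112,330,182)); B=ov(tp,"top",e,(307,162,389,232))[:,:]
cv2.imwrite("pics/c6.png",np.hstack([cv2.resize(A,(390,420)),cv2.resize(B,(410,350),dst=None) if 0 else cv2.resize(B,(410,420))]))
E
python3 o.py
```

```text
(no output)
```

View pics/c6.png

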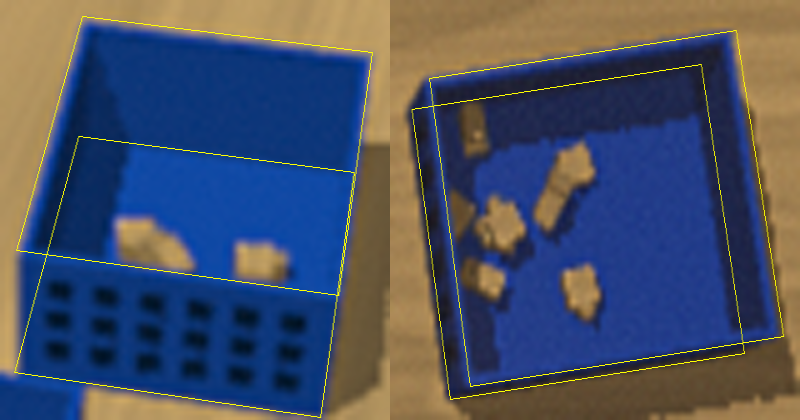

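```bash
cat > t.py <<'E'
from h import *
def down(yaw,flip=0):
    z=np.array([0,0,-1.]); y=np.array([np.cos(yaw),np.sin(yaw),0])*(-1 if flip else 1)
    return R.from_matrix(np.c_[np.cross(y,z),y,z])
E
python3 - <<'E'
from t import *
np.set_printoptions(precision=2,suppress=True)
for f in(0,1):
    r=down(.095,f).as_quat(); r2=down(.104,f).as_quat()
    print(f,[np.array(q) if q is not None else None for q in (manip.solve_ik([.658,-.0075,.088],r),manip.solve_ik([.658,-.0075,.22],r),manip.solve_ik([.579,-.261,.2],r2))])
E
```

```text
0 [array([-0.02,  0.63, -0.02,  1.64,  0.01,  0.87,  0.06]), array([-0.47,  0.55,  0.64,  1.56, -0.35,  1.14,  0.34]), array([-0.27,  0.65,  0.97,  1.65, -0.58,  1.15,  0.95])]
1 [array([-0.62,  0.83,  0.9 ,  1.66, -0.74,  1.03, -2.52]), array([-0.73,  0.76,  1.13,  1.57, -0.71,  1.27, -2.54]), array([-0.1 ,  0.54,  0.68,  1.65, -0.38,  1.09, -2.35])]
```

```bash
python3 - <<'E'
from t import *
import cv2
np.set_printoptions(precision=3,suppress=True)
r=down(.095).as_quat(); p=np.array([.658,-.0075,.088])
manip.move_pose(p+[0,0,.15],r); print(manip.current_q(),manip.current_clock())
manip.servo_line(p+[0,0,.04]); manip.servo_line(p,vel=.06); print(manip.current_force())
effector.close(f_grip=20); print(manip.current_finger_gap(),manip.current_gripper_force(),manip.current_force())
manip.servo_line(p+[0,0,.1],vel=.1); print(manip.current_finger_gap(),manip.current_force(),manip.current_clock())
q=np.array([.579,-.261,.188]); manip.servo_line(q,down(.104).as_quat(),vel=.12)
print(manip.current_q(),manip.current_clock(),manip.current_finger_gap())
manip.servo_line([q[0],q[1],.16],vel=.1)
for n in("top","side"): cv2.imwrite(f"pics/{n}6raw.png",viewer.get_image(n)[:,:,::-1])
a=cv2.imread("pics/top6raw.png")[120:250,280:410]; b=cv2.imread("pics/side6raw.png")[60:190,220:350]
cv2.imwrite("pics/c7.png",np.hstack([cv2.resize(x,(400,400),interpolation=2) for x in(a,b)]))
E
```

```text
[-0.53   0.562  0.729  1.549 -0.394  1.186  0.371] 25.4917
[ 0.119  0.059 -0.395]
0.010055793783247698 19.99653071165085 [-0.474 -0.187 -0.082]
0.009803693882711687 [-0.804 -0.119 -1.417] 29.575
[-0.137  0.574  0.732  1.658 -0.425  1.075  0.827] 31.9417 0.009995548899680127
```

View pics/c7.png

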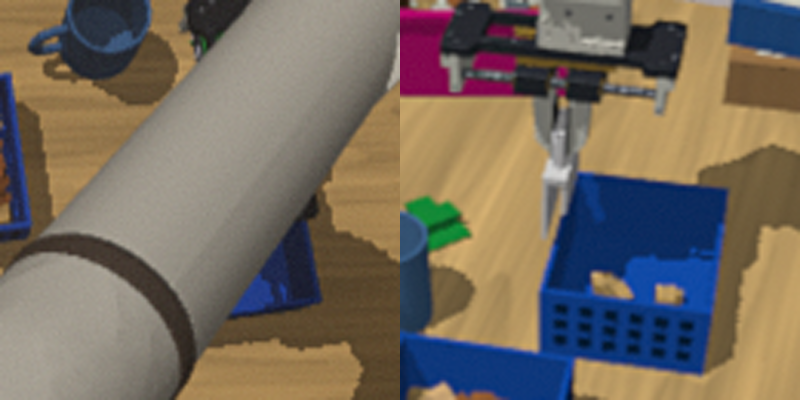

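```bash
python3 - <<'E'
from t import *
import cv2
np.set_printoptions(precision=3,suppress=True)
for z in (.135,.12,.105,.095,.0885):
    manip.servo_line([.579,-.261,z],vel=.05); f=manip.current_force(); print(z,f)
    if np.linalg.norm(f-[0,0,-1])>12: break
else:
    effector.open_jaws(); manip.sleep(.3)
    manip.servo_line([.579,-.261,.14],vel=.08)
    manip.servo_line([.579,-.261,.25],vel=.2)
    manip.move_pose([.45,.1,.35],down(.3).as_quat())
    for n in("top","side"): cv2.imwrite(f"pics/{n}7raw.png",viewer.get_image(n)[:,:,::-1])
    a=cv2.imread("pics/top7raw.png")[120:250,280:410]; b=cv2.imread("pics/side7raw.png")[90:220,200:330]
    cv2.imwrite("pics/c8.png",np.hstack([cv2.resize(x,(400,400),interpolation=2) for x in(a,b)]))
print(manip.current_clock())
E
```

```text
0.135 [-0.159  0.131  0.041]
0.12 [-0.089  0.15  -0.684]
0.105 [ 0.384  0.49  -0.934]
0.095 [ 0.765 -0.377 -0.654]
0.0885 [-0.462  0.259  0.498]
39.3583
```

View pics/c8.png

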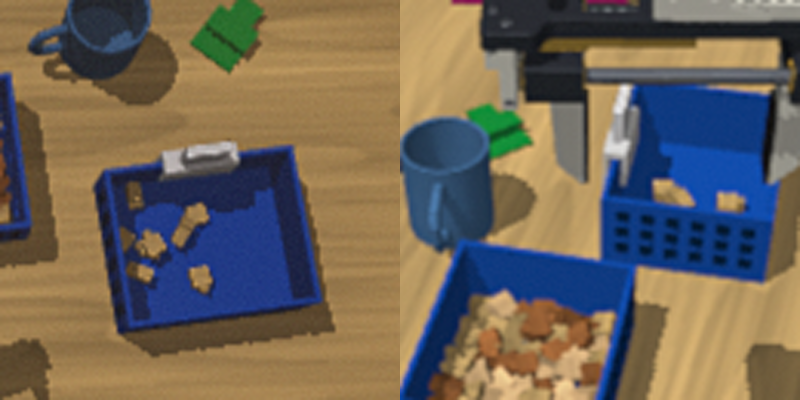

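```bash
python3 -c "
from bench import manip
print(manip.hand_in())"
```

```text
the job is handed in; nothing more can be done
None
```

I handed the job in at about 39 s: the tumbler is empty and upright back on its coaster, and the tag hangs mid-rim on the far side of the poured basket. The mug and case were not touched. I counted seven pieces in the basket; the eighth is probably hidden by its near wall, since none showed on the table, in the tumbler or in the filled basket.

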